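# Set out the tea set on the market stall

## Task

Set out the tea set for sale on the stall: push each saucer across the table, never picking it up, until it stands wholly inside the ring of its own colour, and turn every copper beaker upside down over a peg of the wooden rack, one to a peg, with its rim resting on the board. Leave the vase, the toy car and the trinket box where they are.

Things in the scene. Friction and masses are not known exactly. Their poses are not given: they have to be found in the camera images.
- beaker0: Eight-sided copper beaker (one of up to three alike; may be absent): 60 mm across flats, 92 mm tall, wall 4 mm, bottom 6 mm, about 120 g. Origin: centre of the outside of its bottom; z points out through the mouth, x and y are normal to flat sides. Starts lying on a flat, origin 30 mm up, mouth roughly towards the robot. Mouth-down on the rack's board its origin is 107 mm above the table.
- beaker1: Eight-sided copper beaker (one of up to three alike; may be absent): 60 mm across flats, 92 mm tall, wall 4 mm, bottom 6 mm, about 120 g. Origin: centre of the outside of its bottom; z points out through the mouth, x and y are normal to flat sides. Starts lying on a flat, origin 30 mm up, mouth roughly towards the robot. Mouth-down on the rack's board its origin is 107 mm above the table.
- beaker2: Eight-sided copper beaker (one of up to three alike; may be absent): 60 mm across flats, 92 mm tall, wall 4 mm, bottom 6 mm, about 120 g. Origin: centre of the outside of its bottom; z points out through the mouth, x and y are normal to flat sides. Starts lying on a flat, origin 30 mm up, mouth roughly towards the robot. Mouth-down on the rack's board its origin is 107 mm above the table.
- saucer_red: Loose red enamelled metal saucer, 100 mm across at its rim (84 mm at its foot), 24 mm high, wall 4 mm, about 250 g, slides on the table; too wide to grip across. Origin: centre of its underside; z up when it stands.
- ring_red: Red ring marked flat on the table, inner diameter 132 mm, outer 148 mm, no height to speak of; the place of the red saucer. Origin: its centre.
- saucer_blue: Loose blue enamelled metal saucer, 100 mm across at its rim (84 mm at its foot), 24 mm high, wall 4 mm, about 250 g, slides on the table; too wide to grip across. Origin: centre of its underside; z up when it stands.
- ring_blue: Blue ring marked flat on the table, inner diameter 132 mm, outer 148 mm, no height to speak of; the place of the blue saucer. Origin: its centre.
- rack: Fixed wooden display rack: board 100 mm (its x) by 360 mm (its y), 15 mm thick, with three upright pegs along its y axis at -115, 0 and +115 mm, each 28 mm in diameter, 70 mm tall above the board, tip tapered. Origin: centre of the board's underside; x axis points roughly away from the robot.
- peg0 (a point): Tip of the peg at y = -115 mm of the rack, on the peg's axis, 85 mm above the table.
- peg1 (a point): Tip of the peg at y = 0 mm of the rack, on the peg's axis, 85 mm above the table.
- peg2 (a point): Tip of the peg at y = 115 mm of the rack, on the peg's axis, 85 mm above the table.
- vase: Bystander: small squat brass vase, 64 mm wide, 60 mm high. Origin: centre of its underside.
- toy_car: Bystander: yellow toy car, 85 x 40 x 36 mm, standing on its wheels. Origin: on the table under its middle.
- trinket_box: Bystander: dark wooden trinket box with brass lid, 64 x 64 mm, 61 mm high with its knob. Origin: centre of its underside.

How it is judged:
At the end, for the whole second after the job is handed in: Each saucer stands flat, centred within 18 mm on the ring of its own colour; every beaker present is mouth-down (within 0.12 rad) over a peg (axes within 20 mm) with its rim on the board (bottom at most 113 mm above the table); all at rest and released (angle between each of beaker0, beaker1, beaker2's own z axis and vertical above 3.02159 rad and (horizontal distance between beaker0 and peg0 below 0.02 m or horizontal distance between beaker0 and peg1 below 0.02 m or horizontal distance between beaker0 and peg2 below 0.02 m) and height (world z) of each of beaker0, beaker1, beaker2 below 0.113 m and linear speed of each of beaker0, beaker1, beaker2, saucer_red, saucer_blue below 0.02 m/s and (horizontal distance between beaker1 and peg0 below 0.02 m or horizontal distance between beaker1 and peg1 below 0.02 m or horizontal distance between beaker1 and peg2 below 0.02 m) and (horizontal distance between beaker2 and peg0 below 0.02 m or horizontal distance between beaker2 and peg1 below 0.02 m or horizontal distance between beaker2 and peg2 below 0.02 m) and horizontal distance between saucer_red and ring_red below 0.018 m and angle between each of saucer_red, saucer_blue's own z axis and vertical below 0.06 rad and height (world z) of each of saucer_red, saucer_blue below 0.006 m and horizontal distance between saucer_blue and ring_blue below 0.018 m); the robot touches nothing.
It fails at once if the red saucer is picked up off the table or tipped up (height (world z) of saucer_red above 0.03 m or angle between saucer_red's own z axis and vertical above 0.6 rad).
It fails at once if the blue saucer is picked up off the table or tipped up (height (world z) of saucer_blue above 0.03 m or angle between saucer_blue's own z axis and vertical above 0.6 rad).
It fails at once if the vase is knocked away or over (distance of vase from where it was at the start of the episode above 0.03 m or angle between vase's own z axis and vertical above 0.5 rad).
It fails at once if the toy car is knocked away or over (distance of toy_car from where it was at the start of the episode above 0.03 m or angle between toy_car's own z axis and vertical above 0.5 rad).
It fails at once if the trinket box is knocked away or over (distance of trinket_box from where it was at the start of the episode above 0.03 m or angle between trinket_box's own z axis and vertical above 0.5 rad).
Of beaker0, beaker1, beaker2 only 2 to 3 are there at a start; the rules pass over those that are not, and their reading is None.
At some moment in a run one of saucer_red, saucer_blue may be knocked a few centimetres aside while the robot is not near it.
It also fails if it takes over 210 s, if anything falls off the work surface, if the arm or the gripper's body presses on something with over 40 N, if the wrist force passes 120 N, or if a joint passes its speed limit or range.

## Robot

A 6-joint arm with a two-finger parallel gripper is mounted at the origin on the work surface. World frame = base frame: x ahead of the robot, y to its left, z up, the work surface at z = 0. Lengths are in m, angles in rad, forces in N, time in s.
With the tool pointing down it reaches from about 0.35 to 0.775 m from the base axis. Payload 7.3 kg.
Tool frame: the origin (TCP) lies at the very end of the fingers, on their centre line; the grasp point (between the pads) lies 19 mm behind it; z points along the fingers, y is the line along which they close (so a half turn about z gives the same grasp; the last joint's range is limited). The gripper opens to 92 mm and grips with 3 to 60 N. Pads are 19 mm wide; open, the fingers measure 130 mm over their backs; the gripper's body (75 mm by 190 mm) begins 47 mm behind the grasp point.
Start: joints at [-1.465, 0.342, 1.524, -0, 1.275, -0.146], TCP at [0.131, -0.508, 0.227] pointing down, gripper open.
Joint ranges: [-2.53, 2.53], [-0.77, 2.02], [0.04, 2.7], [-1, 4.14], [0.28, 2.66], [-3.11, 3.11]. Speed limits (rad/s): [2.57, 2.57, 3.14, 3.14, 3.14, 3.14].

## Interface

Orientations are given as [roll, pitch, yaw] about the fixed x, y, z axes, in that order (R = Rz(yaw) Ry(pitch) Rx(roll)).
In Python, from cell import telemetry, eyes, job gives the robot as it stands.
- The arm moves only by the tool apply_moves, never from a script. Its arguments are lists of equal length, an entry for each row: "delta_pos": the shift along the world's x, y, z each as a share of 0.4 m, from -1 to 1, a list of three; "dr": the turn, a rotation vector about the world's x, y, z each as a share of 0.5 rad, from -1 to 1, a list of three; "jaw": the opening, from 0 (shut) to 1 (fully open). A call has 1 to 8 rows; each row is the pose to reach, as a shift and turn from the pose commanded when the call began; what a row does not reach only later rows make up. A row lasts 1/12 s, in which the tool goes at most 41.7 mm and 7.16 degrees, less where a joint would pass 70% of its speed; a pose out of reach is approached as far as the arm can. A call with a number of a shift or a turn outside -1 to 1 is refused whole. A call with a gripper value outside its range is refused whole. The fingers move at their own pace and stop on an object; "force" is the grip in N (left out, the last holds). Time passes only in rows, so rows that repeat a pose let the fingers close. It gives the time, the measured TCP pose, the force, the opening and the grip force at its end, in the units of the state.
- telemetry.observe(): the state, without advancing time (a new reading comes with each control period).
- eyes.read_camera(name): name is "side" or "top" or "wrist"; returns the picture (400x640x3 uint8, red, green, blue); there is no depth.
- eyes.camera_model(name): a dict with "vertical_fov" (degrees; the focal length in pixels is half the picture's height over the tangent of half this angle, whatever the lens; pixels are square), "cx", "cy" (the principal point, pixels), "k1" (the pictures are not rectified: a ray, as slopes to the right and down, at radius r is drawn at 1 + k1 r^2 times it, then the intrinsics apply), "rvec" (rotation vector, rad) and "tvec" (3), from world to camera coordinates, as OpenCV has them; the wrist camera has in their place "hand_eye" (4x4, takes a point from camera to tool coordinates, whose origin is the TCP and whose axes are the flange's). Camera axes: x right, y down, z forward; pixel columns grow to the right and rows downward; lengths in m; the calibration is good to about 2 mm. A picture is of the moment at which its call begins: read the wrist's pose just before it. camera_model takes no time and is no camera call.
- job.hand_in(): hands the job in; it is judged then, once.
The state is a dict: "time": time; "qpos": joint angles; "qvel": joint speeds; "joint_efforts": joint torques, N m; "tool_pos": TCP position; "tool_rot": TCP orientation; "contact_force": force on the tool from outside, world axes, zero at the start; "torque": the same for the moment, N m; "opening": finger opening in m; "grip_force": force on a finger pad.
Only numpy, scipy, OpenCV 4.12 (cv2) and the standard library are available. Lean on these libraries where they do the work, as an engineer would, in place of code of your own. Each camera call takes 0.05 s, during which the arm holds its last target. There are 200 camera calls.

## Working session

There is one attempt and no reset: what is moved stays moved. The work goes in short steps, Python scripts to look and compute and a tool call to move; the robot and the scene stay as the last step left them, time stands still between calls to the robot, and variables do not carry over. Pictures are saved under pics/ and viewed, at most 14 in all, crops included, and the job is handed in when it is done.

Besides the shell and the picture viewer there is one more tool, called by a JSON object that holds its "name" and its "arguments". apply_moves: Moves the arm, as the interface text tells. Its arguments: {"type":"object","properties":{"delta_pos":{"type":"array"},"dr":{"type":"array"},"jaw":{"type":"array"},"force":{"type":"number"}},"required":["delta_pos","dr","jaw"]}

```bash
ls; mkdir -p pics; cat > h.py <<'E'
import numpy as np, cv2
from cell import telemetry, eyes, job
from scipy.spatial.transform import Rotation as R
def cam(n,st=None):
    m=eyes.camera_model(n); f=200/np.tan(np.radians(m['vertical_fov'])/2)
    if n=='wrist':
        st=st or telemetry.observe()
        T=np.eye(4);T[:3,:3]=R.from_euler('xyz',st['tool_rot']).as_matrix();T[:3,3]=st['tool_pos']
        C=T@np.array(m['hand_eye'])
    else:
        C=np.eye(4);C[:3,:3]=cv2.Rodrigues(np.array(m['rvec'],float))[0].T;C[:3,3]=-C[:3,:3]@np.array(m['tvec'],float).ravel()
    return dict(f=f,cx=m['cx'],cy=m['cy'],k1=m['k1'],C=C)
def rays(c,uv):
    d=(np.atleast_2d(uv).astype(float)-[c['cx'],c['cy']])/c['f']
    s=d.copy()
    for _ in range(20): s=d/(1+c['k1']*(s**2).sum(1,keepdims=True))
    return np.c_[s,np.ones(len(s))]@c['C'][:3,:3].T
def onz(c,uv,z):
    r=rays(c,uv);o=c['C'][:3,3];return o+r*((z-o[2])/r[:,2:])
def proj(c,P):
    q=(np.atleast_2d(P)-c['C'][:3,3])@c['C'][:3,:3];s=q[:,:2]/q[:,2:]
    return s*(1+c['k1']*(s**2).sum(1,keepdims=True))*c['f']+[c['cx'],c['cy']]
def tri(c1,u1,c2,u2):
    r1=rays(c1,u1)[0];r2=rays(c2,u2)[0];o1=c1['C'][:3,3];o2=c2['C'][:3,3]
    t=np.linalg.lstsq(np.c_[r1,-r2],o2-o1,rcond=None)[0];a=o1+t[0]*r1;b=o2+t[1]*r2
    return (a+b)/2,np.linalg.norm(a-b)
def shot(n,fn):
    st=telemetry.observe();im=eyes.read_camera(n);cv2.imwrite('pics/'+fn,im[:,:,::-1]);return im,cam(n,st)
E
python3 - <<'E'
from h import *
for n in ('top','side','wrist'):
    im,c=shot(n,n+'0.png'); print(n,c['f'],c['k1'],c['C'].round(3).tolist())
s=telemetry.observe();print(s)
E
```

```text
pics
top 449.15947192576147 -0.11737504474774817 [[0.008, -0.997, 0.07, 0.488], [-1.0, -0.007, 0.004, 0.015], [-0.003, -0.07, -0.998, 1.313], [0.0, 0.0, 0.0, 1.0]]
side 417.60574053748473 -0.06281051234747982 [[-0.725, -0.498, 0.476, 0.002], [-0.689, 0.508, -0.517, 0.631], [0.016, -0.702, -0.712, 0.926], [0.0, 0.0, 0.0, 1.0]]
wrist 287.0411408772471 0.010172718675775117 [[0.25, -0.935, -0.253, 0.198], [-0.968, -0.241, -0.064, -0.491], [-0.001, 0.261, -0.965, 0.384], [0.0, 0.0, 0.0, 1.0]]
{'time': 0.15, 'qpos': array([-1.46498298e+00,  3.42541088e-01,  1.52476431e+00,  4.49923975e-06,
        1.27538765e+00, -1.45996935e-01]), 'qvel': array([ 0.00081601, -0.00246676, -0.00265048, -0.00134797,  0.00035014,
        0.00127339]), 'joint_efforts': array([ 1.13622307e-03, -4.31470227e+01, -2.44351548e+01,  7.17253145e-02,
        5.37892431e-02, -7.62933678e-05]), 'tool_pos': array([ 0.13080163, -0.50814921,  0.22622743]), 'tool_rot': array([-3.14050459e+00, -1.64341355e-04,  2.51808880e-01]), 'contact_force': array([ 0.56499517, -0.31874319, -0.08810573]), 'torque': array([-0.0217822 ,  0.00985836,  0.05307538]), 'grip_force': 0.0, 'opening': 0.09158926239764283}
```

View pics/top0.png

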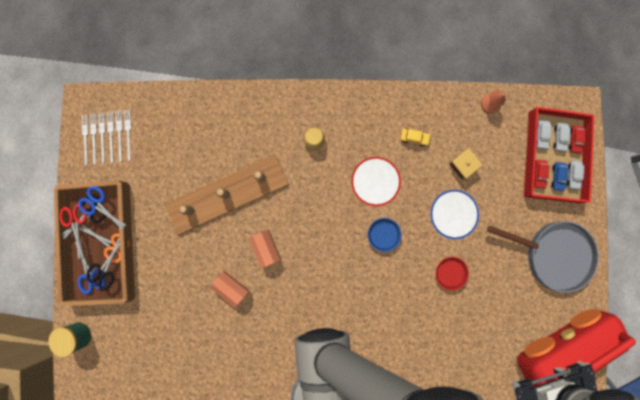

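View pics/side0.png

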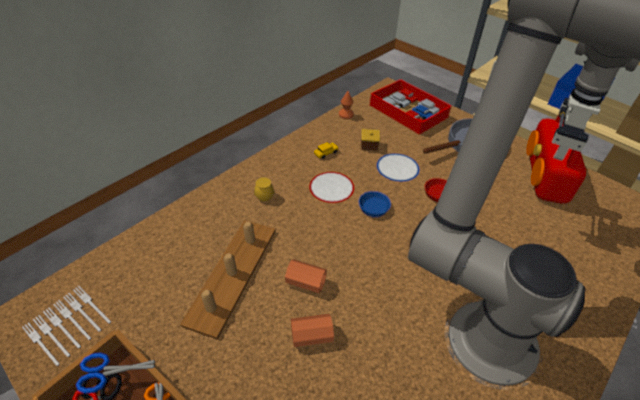

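Top view: two beakers at about (264,249) and (230,290), with their mouths at the lower right. Blue saucer (384,235), red saucer (452,273), red ring (376,181), blue ring (455,214), and the rack's peg tops at about (187,210), (222,192) and (258,175). In the side view the same objects are at: beakers (306,276) and (312,330), pegs (208,300), (229,265) and (249,232).

```bash
cat >> h.py <<'E'
def masks(im):
    h=cv2.cvtColor(im,cv2.COLOR_RGB2HSV);H,S,V=[h[:,:,i].astype(int) for i in range(3)]
    return dict(red=((H<4)|(H>172))&(S>150)&(V>60),blue=(H>100)&(H<125)&(S>110)&(V>40),copper=(H>=3)&(H<=11)&(S>110)&(V>110),
      vase=(H>18)&(H<32)&(S>120)&(V>80))
def blobs(m,lo=60):
    cs,_=cv2.findContours(m.astype(np.uint8),cv2.RETR_EXTERNAL,cv2.CHAIN_APPROX_NONE)
    return [c[:,0,:] for c in cs if cv2.contourArea(c)>lo]
E
python3 - <<'E'
from h import *
for n in ('top','side'):
    im=cv2.imread(f'pics/{n}0.png')[:,:,::-1].copy();c=cam(n);M=masks(im)
    print(n)
    for k in M:
        for b in blobs(M[k]):
            z={'red':.024,'blue':.024,'copper':.03,'vase':.05}[k]
            (ctr,sz,a)=cv2.minAreaRect(b); fe=cv2.fitEllipse(b) if len(b)>5 else None
            P=onz(c,fe[0],z)[0]
            if P[0]>1 or abs(P[1])>.6: continue
            line=[k,np.round(fe[0],1),np.round(fe[1],0),'z',z,P[:2].round(4),'z0',onz(c,fe[0],0)[0][:2].round(4)]
            if k=='copper': line+=[cv2.boxPoints((ctr,sz,a)).round(0).tolist()]
            print(*line)
E
python3 - <<'E'
import cv2
import numpy as np
a=cv2.imread('pics/top0.png')[140:320,150:310];b=cv2.imread('pics/side0.png')[210:360,170:350]
a=cv2.resize(a,None,fx=2.5,fy=2.5,interpolation=2);b=cv2.resize(b,None,fx=2.2,fy=2.2,interpolation=2)
o=np.zeros((450,800,3),np.uint8);o[:450,:400]=a[:,:400];o[:330,400:796]=b
cv2.imwrite('pics/crop.png',o)
E
```

```text
top
red [451.9 273.6] [31. 32.] z 0.024 [ 0.3718 -0.3472] z0 [ 0.3696 -0.354 ]
blue [384.3 234.7] [31. 31.] z 0.024 [ 0.4827 -0.1512] z0 [ 0.4826 -0.1543]
copper [229.2 289.2] [25. 40.] z 0.03 [0.3236 0.2914] z0 [0.3197 0.2979] [[208.0, 287.0], [222.0, 269.0], [249.0, 291.0], [235.0, 309.0]]
copper [451.8 273.2] [35. 35.] z 0.03 [ 0.3732 -0.3453] z0 [ 0.3706 -0.3538] [[435.0, 291.0], [435.0, 255.0], [469.0, 255.0], [469.0, 291.0]]
copper [264.1 248.7] [24. 39.] z 0.03 [0.4404 0.1924] z0 [0.4393 0.1966] [[247.0, 237.0], [267.0, 229.0], [281.0, 260.0], [261.0, 269.0]]
copper [375.6 181.1] [50. 51.] z 0.03 [ 0.6365 -0.1256] z0 [ 0.64   -0.1289] [[350.0, 156.0], [401.0, 156.0], [401.0, 207.0], [350.0, 207.0]]
copper [492.1 101.4] [18. 26.] z 0.03 [ 0.8788 -0.4755] z0 [ 0.888  -0.4869] [[478.0, 99.0], [500.0, 87.0], [509.0, 105.0], [486.0, 116.0]]
vase [466.4 163.2] [25. 26.] z 0.05 [ 0.6884 -0.3856] z0 [ 0.6963 -0.4015]
vase [414.9 136.5] [14. 34.] z 0.05 [ 0.7639 -0.2368] z0 [ 0.7748 -0.2468]
vase [313.7 138.2] [19. 20.] z 0.05 [0.7561 0.0531] z0 [0.7667 0.0546]
side
red [435.  188.1] [
[... 490 characters left out ...]
, 171.0], [354.0, 171.0], [354.0, 203.0], [309.0, 203.0]]
copper [344.  113.3] [ 8. 11.] z 0.03 [ 0.8622 -0.4503] z0 [ 0.891  -0.4865] [[339.0, 109.0], [350.0, 109.0], [350.0, 117.0], [339.0, 117.0]]
copper [345.6  99.1] [ 8. 14.] z 0.03 [ 0.9255 -0.5332] z0 [ 0.9565 -0.5722] [[341.0, 91.0], [349.0, 91.0], [349.0, 104.0], [341.0, 104.0]]
copper [347.1  96.8] [23. 49.] z 0.03 [ 0.9326 -0.5508] z0 [ 0.9638 -0.5904] [[364.0, 95.0], [395.0, 80.0], [420.0, 134.0], [389.0, 148.0]]
vase [263.2 188.8] [18. 24.] z 0.05 [0.7473 0.0616] z0 [0.7899 0.0291]
vase [325.2 148.9] [12. 25.] z 0.05 [ 0.7461 -0.2163] z0 [ 0.7887 -0.2647]
vase [370.2 134.8] [13. 21.] z 0.05 [ 0.6877 -0.3882] z0 [ 0.7269 -0.4464]
```

View pics/crop.png

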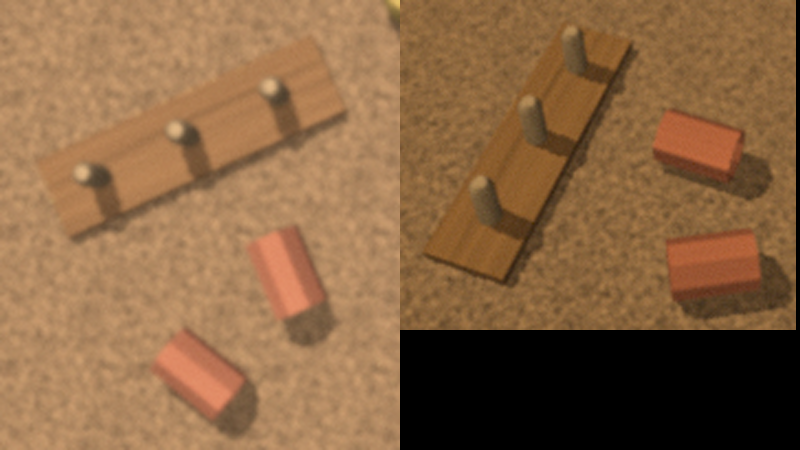

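```bash
python3 - <<'E'
from h import *
t=cam('top');s=cam('side')
tp=np.array([[85,172],[177,130],[269,88]])/2.5+[150,140]
sp=np.array([[82,180],[128,99],[172,30]])/2.2+[170,210]
for a,b in zip(tp,sp):
    P,e=tri(t,a,s,b);print('peg',P.round(4),round(e,4),'top@.085',onz(t,a,.085)[0][:2].round(4))
for n,bx in (('A',[[208,287],[222,269],[249,291],[235,309]]),('B',[[261,269],[247,237],[267,229],[281,260]])):
    bx=np.array(bx,float);c=onz(t,bx,.035)[:,:2]
    print(n,c.round(3).tolist(),c.mean(0).round(4))
for n,a,b in (('A',(229.2,289.2),(311.7,328)),('B',(264.1,248.7),(306,274.8)),('red',(451.9,273.6),(435,188.1)),('blue',(384.3,234.7),(374.2,203.6))):
    P,e=tri(t,a,s,b);print(n,P.round(4),round(e,4))
P,e=tri(t,(375.6,181.1),s,(331.3,186.9));print('ringred',P.round(4),e)
for n,c in (('top',t),('side',s)):
    im=cv2.imread(f'pics/{n}0.png')[:,:,::-1].copy();h=cv2.cvtColor(im,cv2.COLOR_RGB2HSV)
    m=(h[:,:,0]>95)&(h[:,:,0]<130)&(h[:,:,1]>60)
    for b in blobs(m,300):
        e=cv2.fitEllipse(b);print('bluering?',np.round(e[0],1),np.round(e[1]),onz(c,e[0],0)[0][:2].round(4))
E
```

```text
peg [0.5489 0.4099 0.0835] 0.0025 top@.085 [0.5497 0.4104]
peg [0.5971 0.3077 0.0858] 0.0002 top@.085 [0.5971 0.3078]
peg [0.6432 0.2051 0.0867] 0.0024 top@.085 [0.6443 0.2062]
A [[0.329, 0.352], [0.381, 0.312], [0.32, 0.233], [0.268, 0.273]] [0.3248 0.2924]
B [[0.383, 0.2], [0.473, 0.241], [0.497, 0.184], [0.409, 0.143]] [0.4404 0.1921]
A [0.3242 0.2885 0.0402] 0.0019
B [0.4396 0.1905 0.0376] 0.0027
red [ 0.3772 -0.3429  0.026 ] 0.0129
blue [ 0.4823 -0.1522  0.019 ] 0.0011
ringred [ 0.6389 -0.1293  0.0018] 0.0023412226623387104
bluering? [ 90.2 281.6] [20. 28.] [0.3313 0.7259]
bluering? [384.2 234.8] [32. 33.] [ 0.4823 -0.154 ]
bluering? [454.3 214. ] [47. 48.] [ 0.5446 -0.3623]
bluering? [ 91.1 200.2] [20. 32.] [0.5773 0.7309]
bluering? [560.  175.3] [14. 30.] [ 0.6639 -0.6952]
bluering? [ 92.8 373.2] [28. 45.] [0.6112 0.7003]
bluering? [374.3 203.6] [24. 31.] [ 0.4918 -0.1694]
bluering? [564.7  86.8] [17. 52.] [ 0.3276 -1.3813]
```

{"name": "apply_moves", "arguments": {"delta_pos": [[0.1, 0.2, 0.1], [0.2, 0.4, 0.2], [0.3, 0.6, 0.3], [0.4, 0.8, 0.4], [0.5, 0.9, 0.4], [0.55, 1.0, 0.4], [0.55, 1.0, 0.4], [0.55, 1.0, 0.4]], "dr": [[0, 0, 0], [0, 0, 0], [0, 0, 0], [0, 0, 0], [0, 0, 0], [0, 0, 0], [0, 0, 0], [0, 0, 0]], "jaw": [0.5, 0.3, 0.3, 0.3, 0.3, 0.3, 0.3, 0.3]}}

```text
time: 0.82
tool_pos: [0.2787, -0.2326, 0.3445]
tool_rot: [3.141, -0.0, 0.251]
contact_force: [1.8, -0.5, 0.8]
opening: 0.0429
grip_force: 0.0
```

Measured points agree with the given sizes: pegs 0.113 m apart, tips 84–87 mm up, ring at about z 0. Blue goes first, since it stands in red's way.

{"name": "apply_moves", "arguments": {"delta_pos": [[0.51, 0.205, -0.41], [0.51, 0.205, -0.41], [0.51, 0.205, -0.41], [0.51, 0.205, -0.41], [0.51, 0.205, -0.41], [0.51, 0.205, -0.41], [0.51, 0.205, -0.41], [0.51, 0.205, -0.41]], "dr": [[0, 0, 0.07], [0, 0, 0.07], [0, 0, 0.07], [0, 0, 0.07], [0, 0, 0.07], [0, 0, 0.07], [0, 0, 0.07], [0, 0, 0.07]], "jaw": [0.28, 0.28, 0.28, 0.28, 0.28, 0.28, 0.28, 0.28]}}

```text
time: 1.48
tool_pos: [0.4835, -0.1502, 0.176]
tool_rot: [-3.137, 0.004, 0.29]
contact_force: [-1.1, 0.6, 0.2]
opening: 0.0256
grip_force: 0.0
```

```bash
cat > w.py <<'E'
from h import *
import sys
im,c=shot('wrist',sys.argv[1]);s=telemetry.observe()
print(s['time'],s['tool_pos'].round(4),s['tool_rot'].round(3),s['opening'],s['contact_force'].round(1),s['qpos'].round(2))
M=masks(im)
for k in ('red','blue','copper'):
    for b in blobs(M[k],300):
        e=cv2.fitEllipse(b)
        print(k,np.round(e[0]),np.round(e[1]),'z24',onz(c,e[0],.024)[0][:2].round(4),'z0',onz(c,e[0],0)[0][:2].round(4))
E
python3 w.py w1.png
```

```text
1.5333 [ 0.4825 -0.1512  0.1778] [-3.139e+00  3.000e-03  2.890e-01] 0.025686442852728194 [ 0.5 -0.3  0.6] [-0.46  0.36  1.65 -0.    1.14  0.83]
red [346.  32.] [135. 152.] z24 [ 0.6369 -0.1287] z0 [ 0.6436 -0.1286]
blue [323. 187.] [85. 87.] z24 [ 0.4854 -0.1507] z0 [ 0.4804 -0.1523]
blue [511. 183.] [112. 134.] z24 [ 0.5484 -0.3456] z0 [ 0.5482 -0.3624]
copper [  9. 161.] [21. 74.] z24 [0.416  0.1785] z0 [0.4056 0.2025]
copper [346.  31.] [140. 158.] z24 [ 0.6379 -0.1281] z0 [ 0.6447 -0.1279]
```

View pics/w1.png

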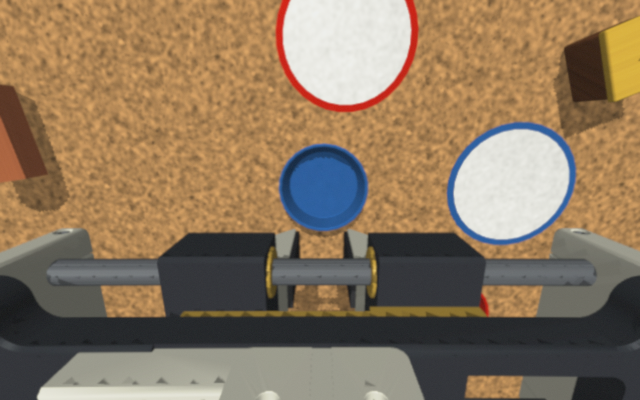

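The wrist view shows the blue saucer at (323,187), which gives (0.484,-0.151) and matches the top view. The blue ring is at (511,183), and its z0 position also agrees. Now I lower the fingers into the dish.

{"name": "apply_moves", "arguments": {"delta_pos": [[0.004, 0, -0.1], [0.004, 0, -0.2], [0.004, 0, -0.3], [0.004, 0, -0.35], [0.004, 0, -0.39], [0.004, 0, -0.417], [0.004, 0, -0.417], [0.004, 0, -0.417]], "dr": [[0, 0, 0], [0, 0, 0], [0, 0, 0], [0, 0, 0], [0, 0, 0], [0, 0, 0], [0, 0, 0], [0, 0, 0]], "jaw": [0.28, 0.28, 0.28, 0.28, 0.28, 0.28, 0.28, 0.28]}}

```text
time: 2.2
tool_pos: [0.4838, -0.1532, 0.0139]
tool_rot: [3.141, 0.0, 0.286]
contact_force: [-0.4, 0.0, 0.2]
opening: 0.0257
grip_force: 0.0
```

{"name": "apply_moves", "arguments": {"delta_pos": [[0.013, -0.045, -0.005], [0.035, -0.12, -0.005], [0.061, -0.205, -0.005], [0.087, -0.295, -0.005], [0.112, -0.38, -0.005], [0.133, -0.455, -0.005], [0.148, -0.507, -0.005], [0.16, -0.544, -0.005]], "dr": [[0, 0, 0], [0, 0, 0], [0, 0, 0], [0, 0, 0], [0, 0, 0], [0, 0, 0], [0, 0, 0], [0, 0, 0]], "jaw": [0.28, 0.28, 0.28, 0.28, 0.28, 0.28, 0.28, 0.28]}}

```text
time: 2.87
tool_pos: [0.5484, -0.3731, 0.0135]
tool_rot: [3.139, -0.002, 0.285]
contact_force: [-1.1, 2.0, 2.1]
opening: 0.0261
grip_force: 1.9
```

{"name": "apply_moves", "arguments": {"delta_pos": [[0, 0, 0], [0, 0, 0.1], [0, 0, 0.2], [0, 0, 0.3], [0, 0, 0.4], [0, 0, 0.4]], "dr": [[0, 0, 0], [0, 0, 0], [0, 0, 0], [0, 0, 0], [0, 0, 0], [0, 0, 0]], "jaw": [0.28, 0.28, 0.28, 0.28, 0.28, 0.28]}}

```text
time: 3.37
tool_pos: [0.551, -0.3718, 0.1825]
tool_rot: [3.127, -0.009, 0.287]
contact_force: [0.8, -0.8, 1.4]
opening: 0.0257
grip_force: 0.0
```

```bash
python3 w.py w2.png
```

```text
3.4167 [ 0.5499 -0.3709  0.1784] [ 3.131 -0.006  0.287] 0.02585981877327649 [ 0.3 -0.  -0.2] [-0.71  0.63  1.18 -0.    1.32  0.57]
red [632. 236.] [19. 30.] z24 [ 0.5997 -0.7431] z0 [ 0.5985 -0.7729]
red [567. 122.] [ 79. 252.] z24 [ 0.6953 -0.6056] z0 [ 0.7014 -0.625 ]
red [121.  38.] [128. 157.] z24 [ 0.6412 -0.1437] z0 [ 0.6431 -0.1281]
blue [307. 190.] [83. 85.] z24 [ 0.546  -0.3586] z0 [ 0.5408 -0.3593]
blue [611. 174.] [46. 81.] z24 [ 0.6592 -0.6804] z0 [ 0.6625 -0.7054]
blue [310. 185.] [114. 116.] z24 [ 0.5522 -0.361 ] z0 [ 0.5474 -0.3619]
copper [486. 197.] [58. 61.] z24 [ 0.5954 -0.5568] z0 [ 0.5938 -0.5725]
copper [121.  37.] [132. 164.] z24 [ 0.6416 -0.143 ] z0 [ 0.6436 -0.1273]
```

View pics/w2.png

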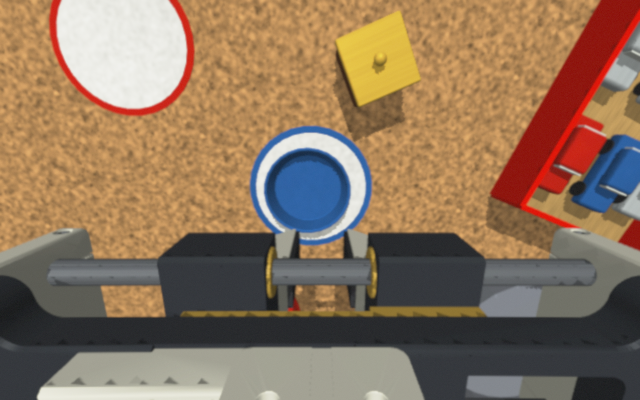

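Blue sits inside its ring, 4 mm off centre: rim at (307,190), ring at (310,185). Next is the red saucer, with the fingers turned along its path.

{"name": "apply_moves", "arguments": {"delta_pos": [[-0.1, 0.02, 0], [-0.2, 0.04, 0], [-0.3, 0.06, 0], [-0.4, 0.06, 0], [-0.44, 0.06, 0]], "dr": [[0, 0, -0.2], [0, 0, -0.4], [0, 0, -0.6], [0, 0, -0.8], [0, 0, -1]], "jaw": [0.28, 0.28, 0.28, 0.28, 0.28]}}

```text
time: 3.83
tool_pos: [0.3674, -0.3435, 0.1707]
tool_rot: [-3.14, 0.004, -0.218]
contact_force: [0.6, -0.8, 0.4]
opening: 0.0262
grip_force: 0.0
```

{"name": "apply_moves", "arguments": {"delta_pos": [[0, 0, 0], [0, 0, 0], [0, 0, 0], [0, 0, 0], [0, 0, 0]], "dr": [[0, 0, -0.2], [0, 0, -0.4], [0, 0, -0.6], [0, 0, -0.8], [0, 0, -1]], "jaw": [0.28, 0.28, 0.28, 0.28, 0.28]}}

```text
time: 4.25
tool_pos: [0.3714, -0.3449, 0.1709]
tool_rot: [-3.141, 0.001, -0.718]
contact_force: [-0.1, 0.0, 0.2]
opening: 0.0253
grip_force: 0.0
```

{"name": "apply_moves", "arguments": {"delta_pos": [[0, 0, 0], [0, 0, 0], [0, 0, 0]], "dr": [[0, 0, -0.2], [0, 0, -0.34], [0, 0, -0.34]], "jaw": [0.28, 0.28, 0.28]}}

```text
time: 4.5
tool_pos: [0.3715, -0.345, 0.1709]
tool_rot: [3.142, 0.001, -0.885]
contact_force: [-0.4, -0.2, -0.7]
opening: 0.0257
grip_force: 0.0
```

```bash
python3 w.py w3.png
```

```text
4.55 [ 0.3716 -0.3451  0.1709] [ 3.142e+00  1.000e-03 -8.810e-01] 0.025788595736217876 [ 1.  -1.   0.8] [-0.9   0.36  1.66 -0.    1.12  1.55]
red [623. 181.] [25. 52.] z24 [ 0.128  -0.5565] z0 [ 0.1053 -0.5689]
red [322. 185.] [86. 88.] z24 [ 0.3738 -0.3497] z0 [ 0.3705 -0.3458]
red [ 24. 178.] [101. 137.] z24 [ 0.6236 -0.1549] z0 [ 0.64   -0.1356]
blue [193.  67.] [ 96. 112.] z24 [ 0.5452 -0.3611] z0 [ 0.5554 -0.3581]
blue [204.  66.] [131. 150.] z24 [ 0.5372 -0.3685] z0 [ 0.5468 -0.3661]
copper [322. 185.] [89. 92.] z24 [ 0.3739 -0.3496] z0 [ 0.3707 -0.3457]
```

{"name": "apply_moves", "arguments": {"delta_pos": [[0.004, -0.008, -0.1], [0.004, -0.008, -0.2], [0.004, -0.008, -0.3], [0.004, -0.008, -0.35], [0.004, -0.008, -0.38], [0.004, -0.008, -0.397], [0.004, -0.008, -0.397]], "dr": [[0, 0, 0], [0, 0, 0], [0, 0, 0], [0, 0, 0], [0, 0, 0], [0, 0, 0], [0, 0, 0]], "jaw": [0.28, 0.28, 0.28, 0.28, 0.28, 0.28, 0.28]}}

```text
time: 5.13
tool_pos: [0.373, -0.3483, 0.0111]
tool_rot: [3.142, 0.003, -0.881]
contact_force: [0.0, -0.6, -0.2]
opening: 0.0252
grip_force: 0.0
```

{"name": "apply_moves", "arguments": {"delta_pos": [[0.02, 0.02, 0], [0.06, 0.06, 0], [0.11, 0.11, 0], [0.16, 0.16, 0], [0.21, 0.205, 0], [0.26, 0.25, 0], [0.305, 0.29, 0], [0.34, 0.32, 0]], "dr": [[0, 0, 0], [0, 0, 0], [0, 0, 0], [0, 0, 0], [0, 0, 0], [0, 0, 0], [0, 0, 0], [0, 0, 0]], "jaw": [0.28, 0.28, 0.28, 0.28, 0.28, 0.28, 0.28, 0.28]}}

```text
time: 5.8
tool_pos: [0.5119, -0.2196, 0.0142]
tool_rot: [-3.141, -0.003, -0.881]
contact_force: [-1.8, -1.5, 1.8]
opening: 0.026
grip_force: 0.9
```

{"name": "apply_moves", "arguments": {"delta_pos": [[0.04, 0.03, -0.005], [0.095, 0.07, -0.005], [0.15, 0.11, -0.005], [0.205, 0.15, -0.005], [0.255, 0.185, -0.005], [0.295, 0.213, -0.005], [0.325, 0.234, -0.005], [0.345, 0.247, -0.005]], "dr": [[0, 0, 0], [0, 0, 0], [0, 0, 0], [0, 0, 0], [0, 0, 0], [0, 0, 0], [0, 0, 0], [0, 0, 0]], "jaw": [0.28, 0.28, 0.28, 0.28, 0.28, 0.28, 0.28, 0.28]}}

```text
time: 6.47
tool_pos: [0.6496, -0.121, 0.0128]
tool_rot: [-3.14, -0.003, -0.881]
contact_force: [-3.6, -3.4, 5.4]
opening: 0.0258
grip_force: 3.1
```

{"name": "apply_moves", "arguments": {"delta_pos": [[0, 0, 0], [0, 0, 0.1], [0, 0, 0.2], [0, 0, 0.3], [0, 0, 0.4], [0, 0, 0.4]], "dr": [[0, 0, 0], [0, 0, 0], [0, 0, 0], [0, 0, 0], [0, 0, 0], [0, 0, 0]], "jaw": [0.28, 0.28, 0.28, 0.28, 0.28, 0.28]}}

```text
time: 6.97
tool_pos: [0.6513, -0.1236, 0.1808]
tool_rot: [-3.132, -0.014, -0.883]
contact_force: [1.0, -1.2, 1.0]
opening: 0.0259
grip_force: 0.0
```

```bash
python3 w.py w4.png
```

```text
7.0167 [ 0.6499 -0.1232  0.1766] [-3.135 -0.009 -0.883] 0.025628381398905158 [-1.1  0.6  0.2] [-0.3   0.63  1.19  0.    1.31  2.15]
red [333. 186.] [110. 113.] z24 [ 0.6448 -0.1358] z0 [ 0.6411 -0.1326]
blue [540.  76.] [126. 155.] z24 [ 0.5569 -0.3535] z0 [ 0.5466 -0.367 ]
copper [333. 185.] [119. 121.] z24 [ 0.6451 -0.1358] z0 [ 0.6415 -0.1326]
```

View pics/w4.png

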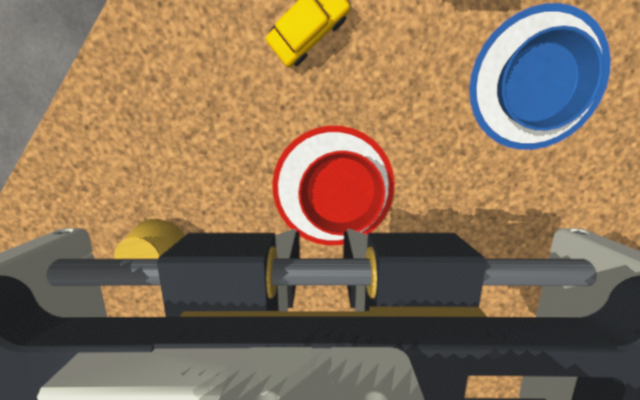

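Both saucers are inside their rings. The red rim is centred near (343,193) against its ring at (333,186). I'll compute the offset.

```bash
python3 - <<'E'
from h import *
im=cv2.imread('pics/w4.png')[:,:,::-1].copy();T=telemetry.observe();c=cam('wrist');print(T['tool_pos'])
print(onz(c,(343,193),.024)[0],onz(c,(554.5,77),.024)[0])
h=cv2.cvtColor(im,cv2.COLOR_RGB2HSV);m=(h[:,:,1]<60)&(h[:,:,2]>150)   # white disc, find dark-side via hole
r=((h[:,:,0]<6)|(h[:,:,0]>170))&(h[:,:,1]>110)
ys,xs=np.where(r[110:260,270:400]);
r2=cv2.morphologyEx(r.astype(np.uint8),cv2.MORPH_OPEN,np.ones((21,21)))
for b in blobs(r2,300):print(cv2.minEnclosingCircle(b),onz(c,cv2.minEnclosingCircle(b)[0],.024)[0].round(4))
im,t=shot('top','top1.png');M=masks(im)
for k in('red','blue'):
  r2=cv2.morphologyEx(M[k].astype(np.uint8),cv2.MORPH_OPEN,np.ones((9,9)))
  for b in blobs(r2,300):print(k,cv2.minEnclosingCircle(b),onz(t,cv2.minEnclosingCircle(b)[0],.024)[0].round(4))
E
```

```text
[ 0.64994527 -0.12322831  0.17662655]
[ 0.62958734 -0.13604816  0.024     ] [ 0.5444468  -0.35922586  0.024     ]
((342.7684631347656, 195.69126892089844), 45.7211799621582) [ 0.6278 -0.1336  0.024 ]
red ((575.0, 352.0), 57.00886917114258) [ 0.1347 -0.7256  0.024 ]
red ((534.2999877929688, 173.3000030517578), 15.171795845031738) [ 0.6654 -0.6008  0.024 ]
red ((585.1991577148438, 140.2967529296875), 16.74053192138672) [ 0.7692 -0.7699  0.024 ]
blue ((624.0, 390.0), 17.49295425415039) [ 0.0077 -0.8959  0.024 ]
blue ((455.5, 214.0), 15.53232479095459) [ 0.5435 -0.3589  0.024 ]
```

Red is about 13 mm short, within tolerance but with little margin. I'll nudge it.

{"name": "apply_moves", "arguments": {"delta_pos": [[-0.055, -0.027, -0.1], [-0.055, -0.027, -0.2], [-0.055, -0.027, -0.3], [-0.055, -0.027, -0.36], [-0.055, -0.027, -0.4], [-0.055, -0.027, -0.42], [-0.055, -0.027, -0.42]], "dr": [[0, 0, 0], [0, 0, 0], [0, 0, 0], [0, 0, 0], [0, 0, 0], [0, 0, 0], [0, 0, 0]], "jaw": [0.28, 0.28, 0.28, 0.28, 0.28, 0.28, 0.28]}}

```text
time: 7.65
tool_pos: [0.6219, -0.1323, 0.0051]
tool_rot: [3.137, 0.006, -0.883]
contact_force: [-20.7, 4.1, 37.5]
opening: 0.0254
grip_force: 18.8
```

{"name": "apply_moves", "arguments": {"delta_pos": [[0.01, 0.007, 0], [0.02, 0.014, 0], [0.03, 0.021, 0], [0.04, 0.028, 0], [0.05, 0.034, 0], [0.058, 0.038, 0], [0.058, 0.038, 0], [0.04, 0.027, 0]], "dr": [[0, 0, 0], [0, 0, 0], [0, 0, 0], [0, 0, 0], [0, 0, 0], [0, 0, 0], [0, 0, 0], [0, 0, 0]], "jaw": [0.28, 0.28, 0.28, 0.28, 0.28, 0.28, 0.28, 0.28]}}

```text
time: 8.32
tool_pos: [0.6446, -0.1226, 0.0052]
tool_rot: [-3.136, -0.006, -0.884]
contact_force: [9.2, 5.9, 16.2]
opening: 0.0258
grip_force: 7.6
```

{"name": "apply_moves", "arguments": {"delta_pos": [[0, 0, 0], [0, 0, 0.1], [0, 0, 0.2], [0, 0, 0.3], [0, 0, 0.4], [0, 0, 0.4]], "dr": [[0, 0, 0], [0, 0, 0], [0, 0, 0], [0, 0, 0], [0, 0, 0], [0, 0, 0]], "jaw": [0.28, 0.28, 0.28, 0.28, 0.28, 0.28]}}

```text
time: 8.82
tool_pos: [0.6446, -0.1234, 0.1702]
tool_rot: [-3.135, -0.01, -0.883]
contact_force: [1.3, -0.7, 2.1]
opening: 0.0258
grip_force: 0.0
```

```bash
cat > sc.py <<'E'
from h import *
import sys
im,c=shot('wrist',sys.argv[1]);s=telemetry.observe();print(s['time'],s['tool_pos'].round(4),s['tool_rot'].round(3))
M=masks(im)
for k in('red','blue'):
  r2=cv2.morphologyEx(M[k].astype(np.uint8),cv2.MORPH_OPEN,np.ones((21,21)))
  for b in blobs(r2,300):q=cv2.minEnclosingCircle(b);print(k,'saucer',np.round(q[0]),q[1],onz(c,q[0],.024)[0].round(4))
  for b in blobs(M[k],2000):q=cv2.fitEllipse(b);print(k,'ring?',np.round(q[0]),np.round(q[1]),onz(c,q[0],0)[0].round(4))
E
python3 sc.py w5.png
```

```text
8.8667 [ 0.6432 -0.123   0.1662] [-3.137 -0.006 -0.883]
red saucer [311. 183.] 47.95293045043945 [ 0.659  -0.1234  0.024 ]
red ring? [327. 180.] [107. 122.] [ 0.6452 -0.1344  0.    ]
blue saucer [558.  70.] 62.948490142822266 [ 0.544  -0.3618  0.024 ]
blue ring? [542.  70.] [131. 160.] [ 0.5461 -0.3663 -0.    ]
```

View pics/w5.png

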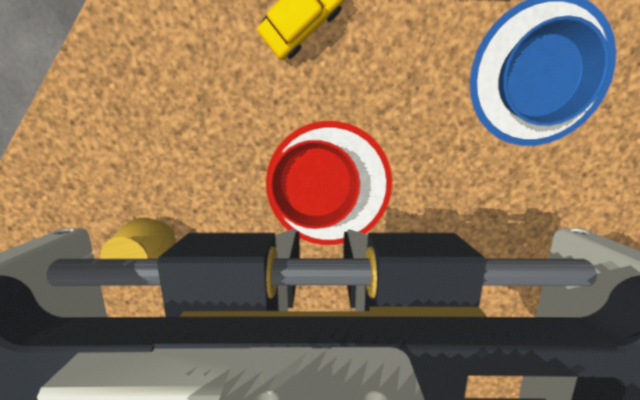

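Red's rim is now centred at about (316,184) against its ring at (329,182), so it overshot by roughly 15 mm along the push line. I'll push it back, keeping the fingers clear of the floor of the dish.

{"name": "apply_moves", "arguments": {"delta_pos": [[0.025, -0.005, -0.1], [0.025, -0.005, -0.2], [0.025, -0.005, -0.28], [0.025, -0.005, -0.34], [0.025, -0.005, -0.37], [0.025, -0.005, -0.382], [0.025, -0.005, -0.382]], "dr": [[0, 0, 0], [0, 0, 0], [0, 0, 0], [0, 0, 0], [0, 0, 0], [0, 0, 0], [0, 0, 0]], "jaw": [0.28, 0.28, 0.28, 0.28, 0.28, 0.28, 0.28]}}

```text
time: 9.45
tool_pos: [0.6504, -0.1242, 0.0079]
tool_rot: [3.14, 0.003, -0.883]
contact_force: [-0.1, 0.1, 0.8]
opening: 0.0257
grip_force: 0.0
```

{"name": "apply_moves", "arguments": {"delta_pos": [[-0.008, -0.006, 0], [-0.016, -0.012, 0], [-0.024, -0.019, 0], [-0.032, -0.026, 0], [-0.04, -0.032, 0], [-0.047, -0.038, 0], [-0.047, -0.038, 0], [-0.037, -0.03, 0]], "dr": [[0, 0, 0], [0, 0, 0], [0, 0, 0], [0, 0, 0], [0, 0, 0], [0, 0, 0], [0, 0, 0], [0, 0, 0]], "jaw": [0.28, 0.28, 0.28, 0.28, 0.28, 0.28, 0.28, 0.28]}}

```text
time: 10.12
tool_pos: [0.6363, -0.1373, 0.0099]
tool_rot: [3.141, 0.0, -0.884]
contact_force: [-0.1, -0.1, -0.0]
opening: 0.0259
grip_force: 0.0
```

{"name": "apply_moves", "arguments": {"delta_pos": [[0, 0, 0], [0, 0, 0.1], [0, 0, 0.2], [0, 0, 0.3], [-0.02, 0, 0.4], [-0.04, 0, 0.45], [-0.05, 0, 0.45]], "dr": [[0, 0, 0], [0, 0, 0], [0, 0, 0], [0, 0, 0], [0, 0, 0], [0, 0, 0], [0, 0, 0]], "jaw": [0.28, 0.28, 0.28, 0.28, 0.28, 0.28, 0.28]}}

```text
time: 10.7
tool_pos: [0.6185, -0.1371, 0.1953]
tool_rot: [-3.137, -0.008, -0.883]
contact_force: [1.3, -0.3, 1.0]
opening: 0.0258
grip_force: 0.0
```

```bash
python3 sc.py w6.png
```

```text
10.75 [ 0.6169 -0.1367  0.1921] [-3.14  -0.004 -0.883]
red saucer [300. 175.] 41.80022048950195 [ 0.6458 -0.1325  0.024 ]
red ring? [305. 174.] [114. 116.] [ 0.6417 -0.1327  0.    ]
blue saucer [510.  69.] 53.216129302978516 [ 0.5454 -0.3602  0.024 ]
blue ring? [500.  68.] [123. 147.] [ 0.5463 -0.3666  0.    ]
```

View pics/w6.png

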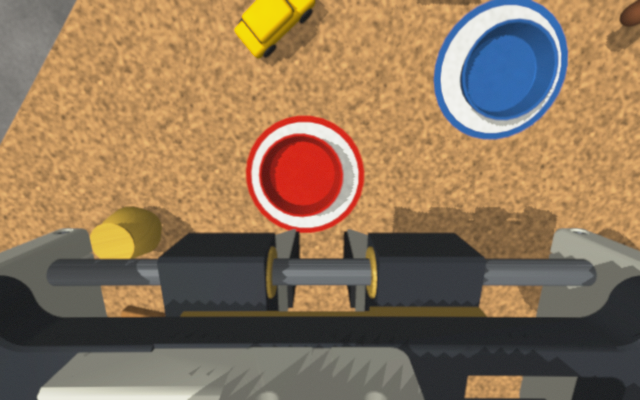

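Both saucers are well inside: red (302,174) against its ring at (305,174), blue about 6 mm off. On to beaker B.

{"name": "apply_moves", "arguments": {"delta_pos": [[-0.04, 0.09, 0], [-0.08, 0.18, 0], [-0.12, 0.27, 0], [-0.16, 0.36, 0], [-0.2, 0.44, 0]], "dr": [[0, 0, 0.2], [0, 0, 0.4], [0, 0, 0.6], [0, 0, 0.8], [0, 0, 1]], "jaw": [0.5, 1, 1, 1, 1]}}

```text
time: 11.17
tool_pos: [0.5348, 0.0414, 0.1873]
tool_rot: [3.14, 0.004, -0.378]
contact_force: [0.5, 0.5, 0.7]
opening: 0.0548
grip_force: 0.0
```

{"name": "apply_moves", "arguments": {"delta_pos": [[-0.05, 0.09, 0], [-0.1, 0.18, 0], [-0.15, 0.27, 0], [-0.18, 0.36, 0], [-0.21, 0.4, 0]], "dr": [[0, 0, 0.2], [0, 0, 0.4], [0, 0, 0.6], [0, 0, 0.8], [0, 0, 1]], "jaw": [1, 1, 1, 1, 1]}}

```text
time: 11.58
tool_pos: [0.4505, 0.2026, 0.1877]
tool_rot: [-3.141, 0.004, 0.124]
contact_force: [0.6, -0.4, 0.4]
opening: 0.0876
grip_force: 0.0
```

{"name": "apply_moves", "arguments": {"delta_pos": [[0, 0, 0], [0, 0, 0], [0, 0, 0], [0, 0, 0]], "dr": [[0, 0, 0.2], [0, 0, 0.4], [0, 0, 0.63], [0, 0, 0.63]], "jaw": [1, 1, 1, 1]}}

```text
time: 11.92
tool_pos: [0.4518, 0.1996, 0.1877]
tool_rot: [-3.141, 0.004, 0.437]
contact_force: [-0.4, -0.5, 0.2]
opening: 0.0917
grip_force: 0.0
```

```bash
cat > bk.py <<'E'
from h import *
import sys
im,c=shot('wrist',sys.argv[1]);s=telemetry.observe();print(s['time'],s['tool_pos'].round(4),s['tool_rot'].round(3),s['qpos'].round(2))
for b in blobs(masks(im)['copper'],800):
    bx=cv2.boxPoints(cv2.minAreaRect(b));P=onz(c,bx,.04)[:,:2];i=np.argmax(np.linalg.norm(P-np.roll(P,-1,0),axis=1))
    v=np.roll(P,-1,0)[i]-P[i];L=np.linalg.norm(v);v*=np.sign(v[0])/L
    print(bx.round(0).tolist(),'ctr',P.mean(0).round(4),'len',L.round(3),'w',np.linalg.norm(P[(i+1)%4]-P[(i+2)%4]).round(3),'az',np.degrees(np.arctan2(v[1],v[0])).round(1))
im,t=shot('top','top_'+sys.argv[1])
E
python3 bk.py w7.png
```

```text
11.9667 [0.452  0.1994 0.1879] [-3.141  0.004  0.43 ] [ 0.26  0.32  1.66 -0.    1.16  1.4 ]
[[162.0, 231.0], [210.0, 202.0], [227.0, 230.0], [179.0, 259.0]] ctr [0.3473 0.3095] len 0.07 w 0.038 az -33.4
[[298.0, 156.0], [353.0, 156.0], [353.0, 248.0], [298.0, 248.0]] ctr [0.4387 0.1886] len 0.105 w 0.063 az 26.7
```

View pics/w7.png

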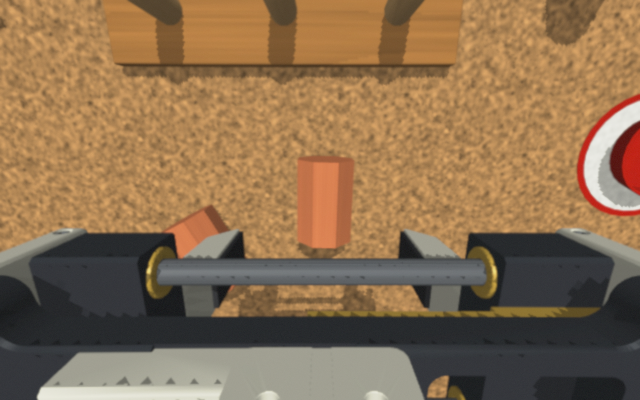

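Beaker B lies straight in the picture, centred at column 325 between the open fingers, and the rack is square to it. I'll go down and grip 30 mm from its bottom end.

{"name": "apply_moves", "arguments": {"delta_pos": [[0.007, -0.006, -0.1], [0.007, -0.006, -0.2], [0.007, -0.006, -0.3], [0.007, -0.006, -0.38], [0.007, -0.006, -0.42], [0.007, -0.006, -0.44], [0.007, -0.006, -0.44], [0.007, -0.006, -0.44]], "dr": [[0, 0, 0], [0, 0, 0], [0, 0, 0], [0, 0, 0], [0, 0, 0], [0, 0, 0], [0, 0, 0], [0, 0, 0]], "jaw": [1, 1, 1, 1, 1, 1, 1, 1], "force": 15}}

```text
time: 12.68
tool_pos: [0.456, 0.1971, 0.0138]
tool_rot: [3.141, -0.0, 0.43]
contact_force: [0.6, -1.0, 0.4]
opening: 0.092
grip_force: 0.0
```

{"name": "apply_moves", "arguments": {"delta_pos": [[0, 0, 0], [0, 0, 0], [0, 0, 0], [0, 0, 0], [0, 0, 0], [0, 0, 0], [0, 0, 0]], "dr": [[0, 0, 0], [0, 0, 0], [0, 0, 0], [0, 0, 0], [0, 0, 0], [0, 0, 0], [0, 0, 0]], "jaw": [0.5, 0.5, 0.5, 0.5, 0.5, 0.5, 0.5], "force": 15}}

```text
time: 13.27
tool_pos: [0.4559, 0.1971, 0.014]
tool_rot: [3.141, -0.001, 0.432]
contact_force: [-1.1, -0.3, 5.0]
opening: 0.0601
grip_force: 14.9
```

{"name": "apply_moves", "arguments": {"delta_pos": [[0, 0, 0.05], [0, 0, 0.1], [0, 0, 0.2], [0, 0, 0.3], [0, 0, 0.4], [0, 0, 0.45], [0, 0, 0.45]], "dr": [[0, 0, 0], [0, 0, 0], [0, 0, 0], [0, 0, 0], [0, 0, 0], [0, 0, 0], [0, 0, 0]], "jaw": [0.5, 0.5, 0.5, 0.5, 0.5, 0.5, 0.5], "force": 20}}

```text
time: 13.85
tool_pos: [0.458, 0.1978, 0.1984]
tool_rot: [3.14, -0.009, 0.432]
contact_force: [1.3, -0.6, -1.4]
opening: 0.0598
grip_force: 19.9
```

{"name": "apply_moves", "arguments": {"delta_pos": [[0.035, 0.002, 0.02], [0.07, 0.005, 0.03], [0.1, 0.007, 0.04], [0.135, 0.01, 0.05], [0.167, 0.012, 0.06]], "dr": [[0.088, -0.19, 0], [0.175, -0.381, 0], [0.263, -0.571, 0], [0.35, -0.762, 0], [0.438, -0.952, 0]], "jaw": [0.5, 0.5, 0.5, 0.5, 0.5]}}

```text
time: 14.27
tool_pos: [0.5224, 0.2014, 0.2167]
tool_rot: [3.14, -0.527, 0.431]
contact_force: [-0.0, 1.2, -1.4]
opening: 0.0598
grip_force: 19.9
```

{"name": "apply_moves", "arguments": {"delta_pos": [[0.035, 0.002, 0], [0.07, 0.005, 0], [0.1, 0.007, 0], [0.135, 0.01, 0], [0.167, 0.012, 0]], "dr": [[0.088, -0.19, 0], [0.175, -0.381, 0], [0.263, -0.571, 0], [0.35, -0.762, 0], [0.438, -0.952, 0]], "jaw": [0.5, 0.5, 0.5, 0.5, 0.5]}}

```text
time: 14.68
tool_pos: [0.5615, 0.216, 0.2161]
tool_rot: [-3.096, -0.79, 0.436]
contact_force: [-0.0, 0.5, -1.9]
opening: 0.0599
grip_force: 19.9
```

{"name": "apply_moves", "arguments": {"delta_pos": [[0.035, 0.002, 0], [0.07, 0.005, 0], [0.1, 0.007, 0], [0.135, 0.01, 0], [0.167, 0.012, 0], [0.167, 0.012, 0], [0.167, 0.012, 0]], "dr": [[0.088, -0.19, 0], [0.175, -0.381, 0], [0.263, -0.571, 0], [0.35, -0.762, 0], [0.438, -0.952, 0], [0.438, -0.952, 0], [0.438, -0.952, 0]], "jaw": [0.5, 0.5, 0.5, 0.5, 0.5, 0.5, 0.5]}}

```text
time: 15.27
tool_pos: [0.6272, 0.2244, 0.2162]
tool_rot: [-3.046, -1.168, 0.418]
contact_force: [-0.4, 2.5, -2.0]
opening: 0.0599
grip_force: 19.9
```

```bash
cat > st.py <<'E'
from h import *
s=telemetry.observe();A=R.from_euler('xyz',s['tool_rot']).as_matrix()
print(s['time'],'tcp',s['tool_pos'].round(4),'toolx',A[:,0].round(3),'y',A[:,1].round(3),'z',A[:,2].round(3),'q',s['qpos'].round(2),s['opening'],s['grip_force'],s['contact_force'].round(1))
E
python3 st.py; python3 - <<'E'
from h import *
a,_=shot('side','s1.png');b,_=shot('top','t1.png')
a=cv2.resize(a[130:350,120:400],(400,314));b=cv2.resize(b[130:330,140:340],(314,314))
cv2.imwrite('pics/c2.png',np.hstack([a,b])[:,:,::-1])
E
```

```text
15.2667 tcp [0.6272 0.2244 0.2162] toolx [0.358 0.159 0.92 ] y [ 0.485 -0.874 -0.038] z [ 0.798  0.459 -0.39 ] q [ 0.    0.42  2.15  2.36  0.71 -1.1 ] 0.059921070835517745 19.939171514706686 [-0.4  2.5 -2. ]
```

View pics/c2.png

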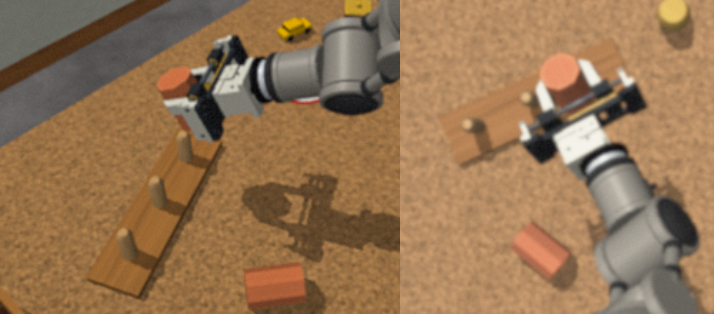

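The beaker hangs bottom up, still tilted about 23° because the wrist was flipping over and slowed the turn. I'll compute the rest.

```bash
cat > go.py <<'E'
from h import *
import sys
# go.py x y z azimuth(deg): tool horizontal, in move units
x,y,z,a=map(float,sys.argv[1:5]);a=np.radians(a)
s=telemetry.observe();A=R.from_euler('xyz',s['tool_rot'])
G=np.c_[[0,0,1],[np.sin(a),-np.cos(a),0],[np.cos(a),np.sin(a),0]]
rv=(R.from_matrix(G)*A.inv()).as_rotvec()
print(s['time'],'dpos',((np.array([x,y,z])-s['tool_pos'])/.4).round(3),'dr',(rv/.5).round(3),'q',s['qpos'].round(2),'tcp',s['tool_pos'].round(4),s['opening'])
E
python3 go.py .6585 .2127 .2 24.8
```

```text
15.3667 dpos [ 0.085 -0.029 -0.029] dr [ 0.296 -0.773 -0.164] q [ 0.    0.42  2.15  2.36  0.7  -1.1 ] tcp [0.6245 0.2245 0.2116] 0.06014878048033386
```

{"name": "apply_moves", "arguments": {"delta_pos": [[0.085, -0.03, 0], [0.085, -0.03, 0], [0.085, -0.03, 0], [0.085, -0.03, 0], [0.085, -0.03, 0], [0.085, -0.03, 0], [0.085, -0.03, 0], [0.085, -0.03, 0]], "dr": [[0.05, -0.13, -0.03], [0.1, -0.26, -0.06], [0.15, -0.39, -0.08], [0.2, -0.52, -0.11], [0.25, -0.65, -0.14], [0.296, -0.773, -0.164], [0.296, -0.773, -0.164], [0.296, -0.773, -0.164]], "jaw": [0.5, 0.5, 0.5, 0.5, 0.5, 0.5, 0.5, 0.5]}}

```text
time: 16.03
tool_pos: [0.6597, 0.2154, 0.2148]
tool_rot: [-0.201, -1.569, -2.501]
contact_force: [0.5, 0.4, -0.6]
opening: 0.06
grip_force: 19.9
```

```bash
python3 go.py .6585 .2127 .2 24.8;python3 st.py
```

```text
16.0333 dpos [-0.003 -0.007 -0.037] dr [-0.003  0.003 -0.012] q [ 0.01  0.74  2.2   2.71  1.39 -1.49] tcp [0.6597 0.2154 0.2148] 0.05996841080031153
16.0333 tcp [0.6597 0.2154 0.2148] toolx [-0.002 -0.001  1.   ] y [ 0.425 -0.905 -0.   ] z [0.905 0.425 0.002] q [ 0.01  0.74  2.2   2.71  1.39 -1.49] 0.05996841080031153 19.936871516983956 [ 0.5  0.4 -0.6]
```

```bash
cat > tb.py <<'E'
from h import *
import sys
z=float(sys.argv[1])
t0=[]
for n in ('top','side'):
    im,c=shot(n,n+sys.argv[2]+'.png')
    for b in blobs(masks(im)['copper'],150):
        (q,sz,_)=cv2.minAreaRect(b);P=onz(c,q,z)[0]
        if .25<P[0]<.8 and 0<P[1]<.55: print(n,np.round(q,1),np.round(sz),P.round(4))
E
python3 tb.py .245 9
```

```text
top [229.3 279.8] [36. 17.] [0.3734 0.2451 0.245 ]
top [108.4 242.2] [13. 34.] [0.4581 0.548  0.245 ]
top [247.  166.9] [26. 24.] [0.644  0.2075 0.245 ]
side [240.5 182. ] [22. 25.] [0.6384 0.211  0.245 ]
```

The beaker bottom at (247,167) in the top view gives (0.644,0.2075), right over the peg. Lowering it.

{"name": "apply_moves", "arguments": {"delta_pos": [[0, -0.004, -0.05], [0, -0.004, -0.1], [0, -0.004, -0.15], [0, -0.004, -0.2], [0, -0.004, -0.25], [0, -0.004, -0.29], [0, -0.004, -0.32], [0, -0.004, -0.325]], "dr": [[0, 0, 0], [0, 0, 0], [0, 0, 0], [0, 0, 0], [0, 0, 0], [0, 0, 0], [0, 0, 0], [0, 0, 0]], "jaw": [0.5, 0.5, 0.5, 0.5, 0.5, 0.5, 0.5, 0.5]}}

```text
time: 16.8
tool_pos: [0.6606, 0.2125, 0.0862]
tool_rot: [0.393, -1.563, -3.098]
contact_force: [-0.9, -0.8, -0.7]
opening: 0.0601
grip_force: 19.9
```

{"name": "apply_moves", "arguments": {"delta_pos": [[0, 0, -0.005], [0, 0, -0.01], [0, 0, -0.014]], "dr": [[0, 0, 0], [0, 0, 0], [0, 0, 0]], "jaw": [0.5, 0.5, 0.5]}}

```text
time: 17.05
tool_pos: [0.6606, 0.2122, 0.0831]
tool_rot: [0.44, -1.559, 3.136]
contact_force: [0.3, -0.4, -0.6]
opening: 0.0597
grip_force: 19.9
```

{"name": "apply_moves", "arguments": {"delta_pos": [[0, 0, -0.005], [0, 0, -0.01], [0, 0, -0.015], [0, 0, -0.015]], "dr": [[0, 0, 0], [0, 0, 0], [0, 0, 0], [0, 0, 0]], "jaw": [0.5, 0.5, 0.5, 0.5]}}

```text
time: 17.38
tool_pos: [0.6605, 0.2124, 0.0772]
tool_rot: [0.389, -1.557, -3.096]
contact_force: [-0.9, 1.5, 5.3]
opening: 0.0599
grip_force: 19.9
```

{"name": "apply_moves", "arguments": {"delta_pos": [[0, 0, 0], [0, 0, 0], [0, 0, 0], [0, 0, 0], [0, 0, 0], [0, 0, 0], [0, 0, 0]], "dr": [[0, 0, 0], [0, 0, 0], [0, 0, 0], [0, 0, 0], [0, 0, 0], [0, 0, 0], [0, 0, 0]], "jaw": [0.9, 0.9, 0.9, 0.9, 0.9, 0.9, 0.9]}}

```text
time: 17.97
tool_pos: [0.6602, 0.212, 0.0756]
tool_rot: [0.478, -1.561, 3.097]
contact_force: [-1.0, 0.4, -0.2]
opening: 0.0825
grip_force: 0.0
```

{"name": "apply_moves", "arguments": {"delta_pos": [[-0.03, -0.014, 0], [-0.06, -0.028, 0], [-0.09, -0.042, 0], [-0.12, -0.056, 0.01], [-0.16, -0.075, 0.03], [-0.2, -0.094, 0.09], [-0.2, -0.094, 0.17], [-0.2, -0.094, 0.25]], "dr": [[0, 0, 0], [0, 0, 0], [0, 0, 0], [0, 0, 0], [0, 0, 0], [0, 0, 0], [0, 0, 0], [0, 0, 0]], "jaw": [0.9, 0.9, 0.9, 0.9, 0.9, 0.9, 0.9, 0.9]}}

```text
time: 18.63
tool_pos: [0.5797, 0.1736, 0.1747]
tool_rot: [0.383, -1.565, -3.093]
contact_force: [1.3, -0.0, 0.1]
opening: 0.0829
grip_force: 0.0
```

```bash
python3 st.py; python3 tb.py .107 10; python3 - <<'E'
import cv2,numpy as np
a=cv2.imread('pics/side10.png')[130:350,120:400];b=cv2.imread('pics/top10.png')[130:330,140:340]
cv2.imwrite('pics/c3.png',np.hstack([cv2.resize(a,(400,314)),cv2.resize(b,(314,314))]))
E
```

```text
18.6333 tcp [0.5797 0.1736 0.1747] toolx [-0.005 -0.     1.   ] y [ 0.419 -0.908  0.002] z [0.908 0.419 0.005] q [-0.13  0.9   2.42  2.58  1.72 -1.67] 0.08294098586953907 0.0 [ 1.3 -0.   0.1]
top [256.6 174.2] [23. 24.] [0.6444 0.2055 0.107 ]
side [312.  329.3] [27. 41.] [0.2965 0.3156 0.107 ]
side [243.8 227.2] [22. 37.] [0.6253 0.2306 0.107 ]
```

View pics/c3.png

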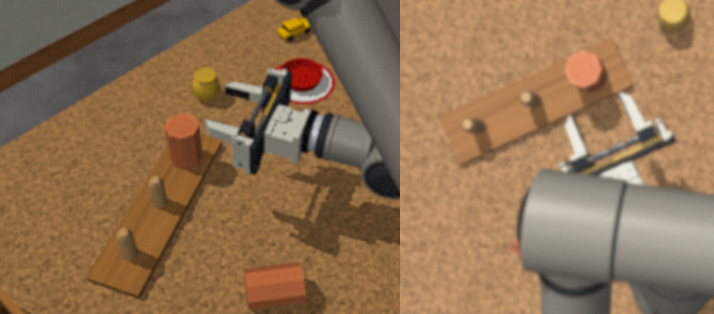

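Beaker B stands on its peg at (0.6444,0.2055), released. I'll turn the tool back down and go to beaker A, which lies untouched at (312,329) in the side view.

{"name": "apply_moves", "arguments": {"delta_pos": [[-0.01, 0.004, 0.04], [-0.03, 0.008, 0.08], [-0.05, 0.012, 0.12], [-0.07, 0.016, 0.16], [-0.1, 0.02, 0.2], [-0.1, 0.02, 0.2]], "dr": [[-0.088, 0.19, 0], [-0.175, 0.381, 0], [-0.263, 0.571, 0], [-0.35, 0.762, 0], [-0.438, 0.952, 0], [-0.438, 0.952, 0]], "jaw": [1, 1, 1, 1, 1, 1]}}

```text
time: 19.23
tool_pos: [0.5409, 0.188, 0.2498]
tool_rot: [-3.114, -1.121, 0.434]
contact_force: [0.3, 2.8, -0.8]
opening: 0.0917
grip_force: 0.0
```

{"name": "apply_moves", "arguments": {"delta_pos": [[-0.02, 0.02, 0.02], [-0.04, 0.04, 0.04], [-0.06, 0.06, 0.06], [-0.08, 0.08, 0.08], [-0.1, 0.1, 0.1], [-0.1, 0.1, 0.1], [-0.1, 0.1, 0.1], [-0.1, 0.1, 0.1]], "dr": [[-0.088, 0.19, 0], [-0.175, 0.381, 0], [-0.263, 0.571, 0], [-0.35, 0.762, 0], [-0.438, 0.952, 0], [-0.438, 0.952, 0], [-0.438, 0.952, 0], [-0.438, 0.952, 0]], "jaw": [1, 1, 1, 1, 1, 1, 1, 1]}}

```text
time: 19.9
tool_pos: [0.5011, 0.2389, 0.2793]
tool_rot: [-3.013, -0.805, 0.444]
contact_force: [-0.6, 0.9, -1.0]
opening: 0.092
grip_force: 0.0
```

```bash
cat > gd.py <<'E'
from h import *
import sys
# gd.py x y z yaw(deg): tool down, in move units
x,y,z,a=map(float,sys.argv[1:5]);s=telemetry.observe();A=R.from_euler('xyz',s['tool_rot'])
rv=(R.from_euler('xyz',[np.pi,0,np.radians(a)])*A.inv()).as_rotvec()
print(s['time'],'dpos',((np.array([x,y,z])-s['tool_pos'])/.4).round(3),'dr',(rv/.5).round(3),'q',s['qpos'].round(2),'tcp',s['tool_pos'].round(4),s['opening'])
E
python3 gd.py .3343 .3032 .19 52.3
```

```text
19.9 dpos [-0.417  0.161 -0.223] dr [-1.205  1.107  0.783] q [0.09 0.03 2.06 0.92 0.48 0.45] tcp [0.5011 0.2389 0.2793] 0.0920116978717675
```

Continuing in two calls.

{"name": "apply_moves", "arguments": {"delta_pos": [[-0.03, 0.02, -0.01], [-0.06, 0.04, -0.02], [-0.1, 0.05, -0.04], [-0.14, 0.06, -0.06], [-0.18, 0.07, -0.08], [-0.2, 0.08, -0.1], [-0.2, 0.08, -0.1], [-0.2, 0.08, -0.1]], "dr": [[-0.1, 0.09, 0.065], [-0.2, 0.18, 0.13], [-0.3, 0.27, 0.2], [-0.4, 0.36, 0.26], [-0.5, 0.46, 0.33], [-0.6, 0.55, 0.39], [-0.6, 0.55, 0.39], [-0.6, 0.55, 0.39]], "jaw": [1, 1, 1, 1, 1, 1, 1, 1]}}

```text
time: 20.57
tool_pos: [0.4217, 0.2714, 0.2395]
tool_rot: [-3.135, -0.414, 0.714]
contact_force: [-0.2, -0.1, 0.4]
opening: 0.0916
grip_force: 0.0
```

```bash
python3 gd.py .3343 .3032 .19 52.3
```

```text
20.5667 dpos [-0.219  0.079 -0.124] dr [-0.612  0.561  0.39 ] q [0.31 0.08 1.91 0.23 0.78 1.03] tcp [0.4217 0.2714 0.2395] 0.0916036815417897
```

{"name": "apply_moves", "arguments": {"delta_pos": [[-0.03, 0.01, -0.02], [-0.07, 0.02, -0.04], [-0.11, 0.04, -0.06], [-0.15, 0.06, -0.08], [-0.2, 0.07, -0.1], [-0.22, 0.08, -0.12], [-0.22, 0.08, -0.12], [-0.22, 0.08, -0.12]], "dr": [[-0.1, 0.09, 0.065], [-0.2, 0.18, 0.13], [-0.3, 0.27, 0.2], [-0.4, 0.36, 0.26], [-0.5, 0.46, 0.33], [-0.61, 0.56, 0.39], [-0.61, 0.56, 0.39], [-0.61, 0.56, 0.39]], "jaw": [1, 1, 1, 1, 1, 1, 1, 1]}}

```text
time: 21.23
tool_pos: [0.334, 0.3031, 0.1915]
tool_rot: [3.142, -0.002, 0.912]
contact_force: [0.2, -0.2, 0.8]
opening: 0.0919
grip_force: 0.0
```

```bash
python3 gd.py .3343 .3032 .19 52.3; python3 bk.py w11.png
```

```text
21.2333 dpos [ 0.001  0.    -0.004] dr [-0.004  0.003  0.002] q [0.57 0.24 1.77 0.   1.12 1.22] tcp [0.334  0.3031 0.1915] 0.09193071292731926
21.2833 [0.3341 0.3027 0.1919] [ 3.141e+00 -3.000e-03  9.110e-01] [0.57 0.24 1.77 0.   1.12 1.22]
[[294.0, 249.0], [294.0, 159.0], [349.0, 159.0], [349.0, 249.0]] ctr [0.3225 0.2886] len 0.105 w 0.064 az 53.7
[[574.0, 56.0], [639.0, 43.0], [643.0, 63.0], [578.0, 77.0]] ctr [0.6338 0.2345] len 0.061 w 0.021 az -26.4
```

View pics/w11.png

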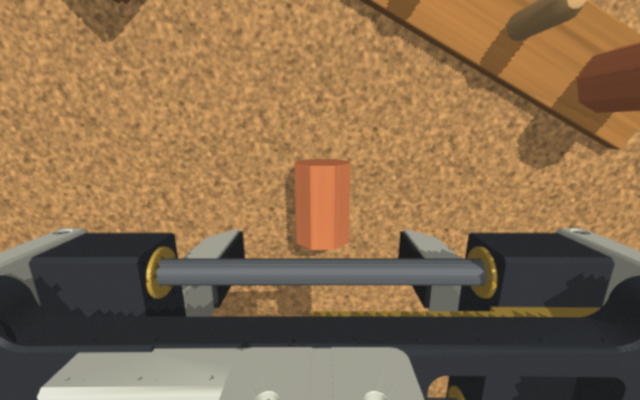

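Beaker A is centred at column 322 between the fingers and lies straight. Descend, grip and lift as before.

{"name": "apply_moves", "arguments": {"delta_pos": [[0, 0, -0.1], [0, 0, -0.2], [0, 0, -0.3], [0, 0, -0.38], [0, 0, -0.42], [0, 0, -0.447], [0, 0, -0.447], [0, 0, -0.447]], "dr": [[0, 0, 0], [0, 0, 0], [0, 0, 0], [0, 0, 0], [0, 0, 0], [0, 0, 0], [0, 0, 0], [0, 0, 0]], "jaw": [1, 1, 1, 1, 1, 1, 1, 1], "force": 15}}

```text
time: 22.0
tool_pos: [0.3343, 0.3023, 0.0138]
tool_rot: [3.14, -0.002, 0.91]
contact_force: [0.9, 0.1, -0.1]
opening: 0.0917
grip_force: 0.0
```

{"name": "apply_moves", "arguments": {"delta_pos": [[0, 0, 0], [0, 0, 0], [0, 0, 0], [0, 0, 0], [0, 0, 0], [0, 0, 0], [0, 0, 0]], "dr": [[0, 0, 0], [0, 0, 0], [0, 0, 0], [0, 0, 0], [0, 0, 0], [0, 0, 0], [0, 0, 0]], "jaw": [0.5, 0.5, 0.5, 0.5, 0.5, 0.5, 0.5], "force": 15}}

```text
time: 22.58
tool_pos: [0.334, 0.3029, 0.0138]
tool_rot: [3.14, -0.002, 0.912]
contact_force: [-0.3, -0.6, 5.3]
opening: 0.0599
grip_force: 15.0
```

{"name": "apply_moves", "arguments": {"delta_pos": [[0, 0, 0.05], [0, 0, 0.1], [0, 0, 0.2], [0, 0, 0.3], [0, 0, 0.4], [0, 0, 0.5], [0, 0, 0.5], [0, 0, 0.5]], "dr": [[0, 0, 0], [0, 0, 0], [0, 0, 0], [0, 0, 0], [0, 0, 0], [0, 0, 0], [0, 0, 0], [0, 0, 0]], "jaw": [0.5, 0.5, 0.5, 0.5, 0.5, 0.5, 0.5, 0.5], "force": 20}}

```text
time: 23.25
tool_pos: [0.3345, 0.3034, 0.2151]
tool_rot: [3.139, -0.006, 0.912]
contact_force: [-0.3, -0.1, -2.2]
opening: 0.0598
grip_force: 20.0
```

```bash
python3 go.py .5635 .4168 .22 30
```

```text
23.25 dpos [0.572 0.284 0.012] dr [ 2.072 -2.367 -0.606] q [ 0.57  0.21  1.74 -0.    1.18  1.23] tcp [0.3345 0.3034 0.2151] 0.05979479000420824
```

{"name": "apply_moves", "arguments": {"delta_pos": [[0.05, 0.025, 0.01], [0.1, 0.05, 0.02], [0.15, 0.075, 0.03], [0.2, 0.1, 0.03], [0.25, 0.12, 0.03], [0.25, 0.12, 0.03]], "dr": [[0.14, -0.16, -0.04], [0.28, -0.32, -0.08], [0.42, -0.48, -0.12], [0.56, -0.63, -0.16], [0.69, -0.79, -0.2], [0.69, -0.79, -0.2]], "jaw": [0.5, 0.5, 0.5, 0.5, 0.5, 0.5]}}

```text
time: 23.75
tool_pos: [0.4329, 0.3495, 0.2216]
tool_rot: [3.06, -0.517, 0.829]
contact_force: [-1.4, -0.4, -1.6]
opening: 0.0599
grip_force: 20.0
```

{"name": "apply_moves", "arguments": {"delta_pos": [[0.05, 0.025, 0], [0.1, 0.05, 0], [0.15, 0.075, 0], [0.2, 0.1, 0], [0.25, 0.12, 0], [0.25, 0.12, 0], [0.25, 0.12, 0], [0.25, 0.12, 0]], "dr": [[0.14, -0.16, -0.04], [0.28, -0.32, -0.08], [0.42, -0.48, -0.12], [0.56, -0.63, -0.16], [0.69, -0.79, -0.2], [0.69, -0.79, -0.2], [0.69, -0.79, -0.2], [0.69, -0.79, -0.2]], "jaw": [0.5, 0.5, 0.5, 0.5, 0.5, 0.5, 0.5, 0.5]}}

```text
time: 24.42
tool_pos: [0.5067, 0.396, 0.2244]
tool_rot: [3.133, -0.881, 0.789]
contact_force: [-0.2, 0.7, -2.0]
opening: 0.0597
grip_force: 20.0
```

```bash
python3 go.py .563 .418 .22 30
```

```text
24.4167 dpos [ 0.141  0.055 -0.011] dr [ 0.849 -1.093 -0.493] q [ 0.4   0.27  2.01  1.53  0.29 -0.21] tcp [0.5067 0.396  0.2244] 0.05973995813745713
```

{"name": "apply_moves", "arguments": {"delta_pos": [[0.03, 0.01, 0], [0.06, 0.02, 0], [0.08, 0.03, 0], [0.1, 0.04, 0], [0.14, 0.055, 0], [0.14, 0.055, 0], [0.14, 0.055, 0], [0.14, 0.055, 0]], "dr": [[0.08, -0.11, -0.05], [0.17, -0.22, -0.1], [0.26, -0.33, -0.15], [0.34, -0.44, -0.2], [0.43, -0.55, -0.25], [0.51, -0.66, -0.3], [0.6, -0.77, -0.35], [0.6, -0.77, -0.35]], "jaw": [0.5, 0.5, 0.5, 0.5, 0.5, 0.5, 0.5, 0.5]}}

```text
time: 25.08
tool_pos: [0.5648, 0.4172, 0.2273]
tool_rot: [3.055, -1.348, 0.692]
contact_force: [0.6, 2.5, -1.5]
opening: 0.0596
grip_force: 20.0
```

```bash
python3 go.py .563 .418 .22 30
```

```text
25.0833 dpos [-0.005  0.002 -0.018] dr [ 0.271 -0.355 -0.163] q [ 0.47  0.54  2.15  2.97  0.89 -1.51] tcp [0.5648 0.4172 0.2273] 0.0596134345057766
```

{"name": "apply_moves", "arguments": {"delta_pos": [[-0.005, 0.002, 0], [-0.005, 0.002, 0], [-0.005, 0.002, 0], [-0.005, 0.002, 0], [-0.005, 0.002, 0], [-0.005, 0.002, 0]], "dr": [[0.09, -0.12, -0.05], [0.18, -0.24, -0.11], [0.271, -0.355, -0.163], [0.271, -0.355, -0.163], [0.271, -0.355, -0.163], [0.271, -0.355, -0.163]], "jaw": [0.5, 0.5, 0.5, 0.5, 0.5, 0.5]}}

```text
time: 25.58
tool_pos: [0.5611, 0.4195, 0.226]
tool_rot: [-2.931, -1.562, 0.32]
contact_force: [-0.4, 0.5, -0.6]
opening: 0.0595
grip_force: 20.0
```

```bash
python3 go.py .563 .418 .085 30; python3 st.py; python3 tb.py .257 12
```

```text
25.5833 dpos [ 0.005 -0.004 -0.352] dr [ 0.006 -0.018 -0.014] q [ 0.53  0.71  2.18  3.15  1.31 -1.57] tcp [0.5611 0.4195 0.226 ] 0.05946065477120941
25.5833 tcp [0.5611 0.4195 0.226 ] toolx [0.009 0.003 1.   ] y [ 0.506 -0.863 -0.002] z [ 0.863  0.506 -0.009] q [ 0.53  0.71  2.18  3.15  1.31 -1.57] 0.05946065477120941 19.9965315166628 [-0.4  0.5 -0.6]
top [109.9 244.6] [15. 38.] [0.4527 0.538  0.257 ]
top [161.6 206.5] [25. 26.] [0.5462 0.4104 0.257 ]
top [256.8 173.8] [23. 23.] [0.626  0.1815 0.257 ]
side [192.  246.8] [25. 32.] [0.5453 0.4125 0.257 ]
side [248.  215.5] [21. 13.] [0.5308 0.2759 0.257 ]
```

Beaker A is over peg2 to within 4 mm: top (0.546,0.410), peg (0.5495,0.410). Lowering.

{"name": "apply_moves", "arguments": {"delta_pos": [[0.007, 0, -0.05], [0.007, 0, -0.1], [0.007, 0, -0.15], [0.007, 0, -0.2], [0.007, 0, -0.25], [0.007, 0, -0.3], [0.007, 0, -0.34], [0.007, 0, -0.357]], "dr": [[0, 0, 0], [0, 0, 0], [0, 0, 0], [0, 0, 0], [0, 0, 0], [0, 0, 0], [0, 0, 0], [0, 0, 0]], "jaw": [0.5, 0.5, 0.5, 0.5, 0.5, 0.5, 0.5, 0.5]}}

```text
time: 26.35
tool_pos: [0.5645, 0.4189, 0.0825]
tool_rot: [-2.91, -1.562, 0.297]
contact_force: [-0.9, 0.8, -0.7]
opening: 0.0598
grip_force: 20.0
```

{"name": "apply_moves", "arguments": {"delta_pos": [[0, 0, -0.005], [0, 0, -0.01], [0, 0, -0.01]], "dr": [[0, 0, 0], [0, 0, 0], [0, 0, 0]], "jaw": [0.5, 0.5, 0.5]}}

```text
time: 26.6
tool_pos: [0.5643, 0.4191, 0.0805]
tool_rot: [-2.863, -1.564, 0.25]
contact_force: [-0.8, 0.1, -1.7]
opening: 0.0597
grip_force: 20.0
```

{"name": "apply_moves", "arguments": {"delta_pos": [[0, 0, -0.005], [0, 0, -0.01], [0, 0, -0.014], [0, 0, -0.014]], "dr": [[0, 0, 0], [0, 0, 0], [0, 0, 0], [0, 0, 0]], "jaw": [0.5, 0.5, 0.5, 0.5]}}

```text
time: 26.93
tool_pos: [0.5644, 0.4193, 0.0768]
tool_rot: [-1.911, -1.569, -0.701]
contact_force: [-4.0, -1.9, 8.5]
opening: 0.0602
grip_force: 20.0
```

Contact with the board. Release, retreat straight back, lift, then look at everything.

{"name": "apply_moves", "arguments": {"delta_pos": [[0, 0, 0], [0, 0, 0], [0, 0, 0], [0, 0, 0], [0, 0, 0], [0, 0, 0], [0, 0, 0]], "dr": [[0, 0, 0], [0, 0, 0], [0, 0, 0], [0, 0, 0], [0, 0, 0], [0, 0, 0], [0, 0, 0]], "jaw": [0.9, 0.9, 0.9, 0.9, 0.9, 0.9, 0.9]}}

```text
time: 27.52
tool_pos: [0.5639, 0.419, 0.0735]
tool_rot: [-2.933, -1.562, 0.321]
contact_force: [-0.6, 0.1, -0.2]
opening: 0.0829
grip_force: 0.0
```

{"name": "apply_moves", "arguments": {"delta_pos": [[-0.03, -0.017, 0], [-0.06, -0.035, 0], [-0.09, -0.053, 0], [-0.12, -0.07, 0.01], [-0.16, -0.093, 0.03], [-0.19, -0.11, 0.09], [-0.19, -0.11, 0.17], [-0.19, -0.11, 0.25]], "dr": [[0, 0, 0], [0, 0, 0], [0, 0, 0], [0, 0, 0], [0, 0, 0], [0, 0, 0], [0, 0, 0], [0, 0, 0]], "jaw": [0.9, 0.9, 0.9, 0.9, 0.9, 0.9, 0.9, 0.9]}}

```text
time: 28.18
tool_pos: [0.4872, 0.3746, 0.1725]
tool_rot: [-3.009, -1.558, 0.396]
contact_force: [0.2, 0.3, 0.5]
opening: 0.0821
grip_force: 0.0
```

```bash
python3 tb.py .107 13; python3 - <<'E'
from h import *
for n in ('top','side'):
    im=cv2.imread(f'pics/{n}13.png')[:,:,::-1].copy();c=cam(n);M=masks(im)
    for k in('red','blue'):
      r2=cv2.morphologyEx(M[k].astype(np.uint8),cv2.MORPH_OPEN,np.ones((9,9)))
      for b in blobs(r2,150):
        q=cv2.minEnclosingCircle(b);P=onz(c,q[0],.024)[0]
        if .3<P[0]<.75 and -.5<P[1]<.1: print(n,k,np.round(q[0],1),round(q[1],1),P.round(4))
E
```

```text
top [181.5 208.5] [23. 23.] [0.5494 0.4104 0.107 ]
top [256.6 174.3] [23. 23.] [0.644  0.2055 0.107 ]
side [203.2 294.3] [26. 41.] [0.5338 0.4257 0.107 ]
side [244.5 227.9] [23. 37.] [0.622  0.2311 0.107 ]
top red [377.1 178.8] 15.4 [ 0.6441 -0.1304  0.024 ]
top blue [455.4 214. ] 15.5 [ 0.5435 -0.3587  0.024 ]
side blue [397.7 162. ] 13.7 [ 0.5447 -0.3622  0.024 ]
```

View pics/side13.png

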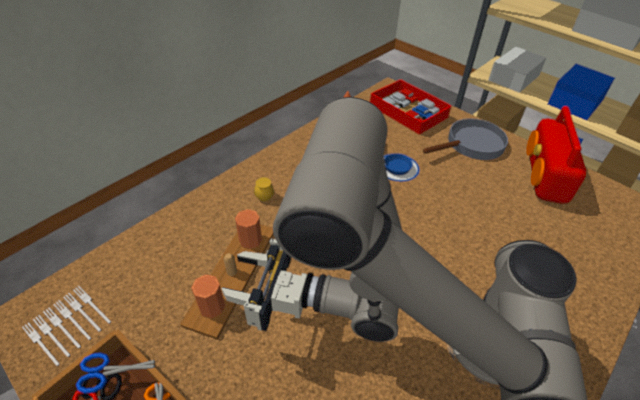

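Both beakers stand on their pegs: (203,294) and (244,228) in the side view, within 1 mm of the pegs in the top view. Both saucers are within 5 mm of their ring centres, and the gripper is clear. Handing in.

```bash
python3 -c "
from cell import job
print(job.hand_in())"
```

```text
the job is handed in; nothing more can be done
None
```

The job is handed in, though the hand-in returned no verdict: both saucers were pushed to within about 5 mm of their ring centres, and both beakers present stand upside down on the two outer pegs with their rims on the board.

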